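# Pack the assembly kit: bolts into the jar, hex keys into their pocket

### The job

Pack up the assembly kit: feed the two bolts, one at a time, through the narrow neck of the clear jar in the tray so that both lie inside it, and press the folding hex-key set, right way up as it lies, into its cutout in the tray until it is fully home. Leave the loose nut, the pencil and the tape measure where they are.

Things in the scene. Friction and masses are not known exactly. Their poses are not given: they have to be found in the camera images.
- kit_tray: Black-rimmed low tray, 170 mm (its x) by 260 mm (its y) and 25 mm high, with a grey insert whose top is 22 mm above the bench; fixed to the bench, but its place and yaw vary. Origin: centre of its underside, z up. At its +y end stands a clear narrow-necked jar, at its -y end is the cutout for the hex-key set; their centres are 128 mm apart.
- jar_mouth (a point): Centre of the jar's round mouth at its rim, 110 mm above the bench; axes as the tray. The jar is fixed in the tray. Neck 34 mm inside and 40 mm outside diameter, 14 mm long; a 14 mm high sloping shoulder below it; body 76 mm outside, 70 mm inside diameter. Inner floor 96 mm below the rim, with a grey cone 10 mm high in the middle.
- pocket (a point): Centre of the floor of the cutout for the hex-key set, 10 mm above the bench; axes as the tray. It is 35 (x) by 102 (y) mm, 12 mm deep, mouth chamfered. A black sprung nose midway along each long wall leaves 28 mm between the two: the 30 mm wide tool must be pressed past them (5 to 10 N), either end first. Home, it rests on the floor, its upper 10 mm above the insert.
- hex_keys: Folding hex-key set with a red body and steel keys, 30 mm (its x) by 95 mm (its y) and 22 to 25 mm high, 0.11 to 0.21 kg, lying on the bench left of the tray. Origin: centre of its underside, z up, y along its length.
- bolt_a: Plain steel hexagon bolt standing on its head on the bench right of the tray: head 19 by 22 mm and 8 mm high, shank 12 mm in diameter, 58 mm overall, about 0.08 kg. Origin: centre of the outer face of the head; z runs along the shank to the tip. The two bolts and the nut stand in three places in a row, roughly 90 mm apart in x, in any order.
- bolt_a_tip (a point): Middle of the shank's end face of bolt_a, 58 mm from the outer face of the head.
- bolt_b: A second bolt, the same as bolt_a.
- bolt_b_tip (a point): Middle of the shank's end face of bolt_b, 58 mm from the outer face of the head.
- nut: Plain steel hexagon nut lying flat in the same row as the bolts, 24 by 27 mm and 13 mm high; it is too big for the bolts and stays on the bench. Origin: centre of its underside.
- pencil: Red flat carpenter's pencil, 153 by 14 by 8 mm, lying near the bench's front edge. A bystander. Origin: centre of its underside.
- tape_measure: White and yellow tape measure, 39 by 87 by 69 mm, standing near the bench's front edge to the left. A bystander. Origin: centre of its underside.

How it is judged:
By the outcome, as a careful person would: the job done as asked, in the order asked, and still so for the second after the job is handed in, with the robot touching nothing.
It also fails if it takes over 64 s, if anything falls off the work surface, if the arm or the gripper's body presses on something with over 40 N, if the wrist force passes 120 N, or if a joint passes its speed limit or range.

### The arm

A 6-joint arm with a two-finger parallel gripper is mounted at the origin on a cart in front of the work surface, level with it; the furniture and walls round the work are solid. World frame = base frame: x ahead of the robot, y to its left, z up, the work surface at z = 0. Lengths are in m, angles in rad, forces in N, time in s.
With the tool pointing down it reaches from about 0.25 to 0.8 m from the base axis. Payload 8.5 kg.
Tool frame: the origin (TCP) lies midway between the tips of the shut fingers; the grasp point (between the pads) lies 19 mm behind it (robot.hold_point_z is the distance from the TCP to the grasp point, in m); z points along the fingers, y is the line along which they close (so a half turn about z gives the same grasp; the last joint's range is limited). The gripper opens to 85 mm and grips with 20 to 120 N. Pads are 22 mm wide; open, the fingers measure 114 mm over their backs; the gripper's body (76 mm by 85 mm) begins 54 mm behind the grasp point. The pads swing forward as they close: fully open they stand 13 mm farther back than shut.
Start: joints at [-1.162, 0.238, -0.013, 1.319, 0, 1.571], TCP at [0.209, -0.482, 0.193] pointing down, gripper open.
Joint ranges: [-2.66, 2.66], [-1.03, 1.9], [-1.14, 1.46], [-1.82, 2.27], [-1.45, 1.34], [-3.14, 3.14]. Speed limits (rad/s): [2.22, 2.22, 2.79, 3.14, 3.14, 3.14].

### API

Orientations are given as a 3x3 rotation matrix whose columns are the frame's x, y, z axes.
In Python, from station import state, optics, workorder, robot gives the robot as it stands.
- The arm moves only by the tool move_arm, never from a script. Its argument "plan" is a list of rows, each a list of 3 entries, a list of its own where there are three numbers: the shift along the tool's x, y, z in mm, then the turn about the tool's z in degrees, then the finger opening in mm, from 0 to 85.4. In form: [[[x, y, z], yaw, fingers], ...]. A call has 1 to 20 rows; each row is the pose to reach, as a shift and turn from the pose commanded when the call began, along the tool's axes at that moment; what a row does not reach only later rows make up. A row lasts 1/10 s, in which the tool goes at most 50 mm and 8.59 degrees, less where a joint would pass 70% of its speed; a pose out of reach is approached as far as the arm can. A call with a gripper value outside its range is refused whole. The fingers move at their own pace and stop on an object; "grip_force" is the grip in N (left out, the last holds). Time passes only in rows, so rows that repeat a pose let the fingers close. It gives the time, the measured TCP pose, the force, the opening and the grip force at its end, in the units of the state.
- state(): the state, without advancing time (a new reading comes with each control period).
- optics.camera(name): name is "scene" or "side" or "wrist"; returns the picture (384x512x3 uint8, red, green, blue); there is no depth.
- optics.camera_model(name): a dict with "K" (3x3 intrinsics, pixels), "k1" (the pictures are not rectified: a ray, as slopes to the right and down, at radius r is drawn at 1 + k1 r^2 times it, then the intrinsics apply), "eye" and "attitude" of the camera in the world. Camera axes: x right, y up, looking along -z (the intrinsics and any distortion apply to the point x, -y, -z); pixel columns grow to the right and rows downward; lengths in m; the calibration is good to about 2 mm. A picture is of the moment at which its call begins: read the wrist's pose just before it. camera_model takes no time and is no camera call; for the wrist camera it gives the pose at the moment of the call.
- workorder.job_done(): hands the job in; it is judged then, once.
The state is a dict: "t": time; "joints": joint angles; "qd": joint speeds; "tau": joint torques, N m; "tcp_pos": TCP position; "tcp_rot": TCP orientation; "force": force on the tool from outside, world axes, zero at the start; "ft_torque": the same for the moment, N m; "grip_width": finger opening in m; "grip_force": force on a finger pad.
Only numpy, scipy, OpenCV 4.12 (cv2) and the standard library are available. Lean on these libraries where they do the work, as an engineer would, in place of code of your own. Each camera call takes 0.05 s, during which the arm holds its last target. There are 200 camera calls.

## Working session

There is one attempt and no reset: what is moved stays moved. The work goes in short steps, Python scripts to look and compute and a tool call to move; the robot and the scene stay as the last step left them, time stands still between calls to the robot, and variables do not carry over. Pictures are saved under pics/ and viewed, at most 10 in all, crops included, and the job is handed in when it is done.

Besides the shell and the picture viewer there is one more tool, called after "Request:" as name([rows], argument=value, ...), one row to a line, values as JSON. move_arm: Moves the arm, as the interface text tells. Its arguments: {"type":"object","properties":{"plan":{"type":"array","items":{"type":"array"}},"grip_force":{"type":"number"}},"required":["plan"]}

```bash
mkdir -p pics; ls; cat > h.py <<'E'
import numpy as np, cv2
from station import state, optics, workorder, robot
def snap(n,f=None):
    m=optics.camera_model(n); im=optics.camera(n)
    if f: cv2.imwrite('pics/'+f,im[:,:,::-1])
    return im,m
def ray(m,u,v):
    K=np.array(m['K']);k1=m['k1']
    d=np.array([(u-K[0,2])/K[0,0],(v-K[1,2])/K[1,1]]); s=d.copy()
    for _ in range(30): s=d/(1+k1*(s@s))
    r=np.array(m['attitude'])@np.array([s[0],-s[1],-1.]); return np.array(m['eye']),r/np.linalg.norm(r)
def onz(m,u,v,z):
    e,r=ray(m,u,v); return e+r*(z-e[2])/r[2]
def proj(m,p):
    c=np.array(m['attitude']).T@(np.array(p)-np.array(m['eye'])); s=np.array([c[0],-c[1]])/-c[2]
    s=s*(1+m['k1']*(s@s)); K=np.array(m['K']); return K[0,0]*s[0]+K[0,2],K[1,1]*s[1]+K[1,2]
def intool(p):
    s=state(); return 1000*np.array(s['tcp_rot']).T@(np.array(p)-np.array(s['tcp_pos']))
E
python3 - <<'E'
from h import *
np.set_printoptions(precision=3,suppress=True)
s=state();print(s['t'],s['tcp_pos'],s['tcp_rot'],robot.hold_point_z)
a,ma=snap('scene','s0.png');b,mb=snap('side','d0.png');c,mc=snap('wrist','w0.png')
cv2.imwrite('pics/all.png',np.vstack([a,b])[:,:,::-1])
for m in(ma,mb,mc):print(m['eye'],m['attitude'],m['K'],m['k1'])
E
```

```text
pics
0.0 [ 0.208 -0.481  0.192] [[ 0.918  0.398 -0.001]
 [ 0.398 -0.918  0.001]
 [-0.    -0.001 -1.   ]] 0.0187
[-0.148 -0.526  0.723] [[ 0.655  0.447 -0.609]
 [-0.755  0.405 -0.515]
 [ 0.017  0.798  0.603]] [[392.101   0.    259.424]
 [  0.    392.101 191.86 ]
 [  0.      0.      1.   ]] -0.00717703030185802
[ 0.529 -0.989  0.876] [[ 0.997 -0.061  0.048]
 [ 0.075  0.602 -0.795]
 [ 0.019  0.796  0.605]] [[433.231   0.    256.592]
 [  0.    433.231 193.806]
 [  0.      0.      1.   ]] -0.057113404623952264
[ 0.283 -0.45   0.374] [[ 0.398  0.87   0.29 ]
 [-0.917  0.378  0.124]
 [-0.001 -0.316  0.949]] [[272.372   0.    256.119]
 [  0.    272.372 196.594]
 [  0.      0.      1.   ]] -0.052024648538744014
```

View pics/s0.png

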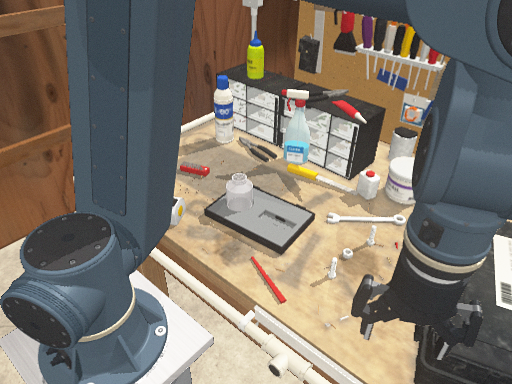

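View pics/d0.png

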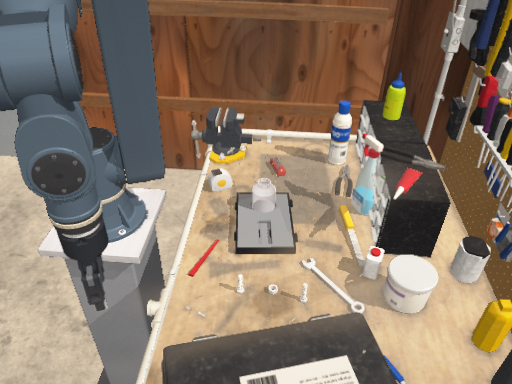

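View pics/w0.png

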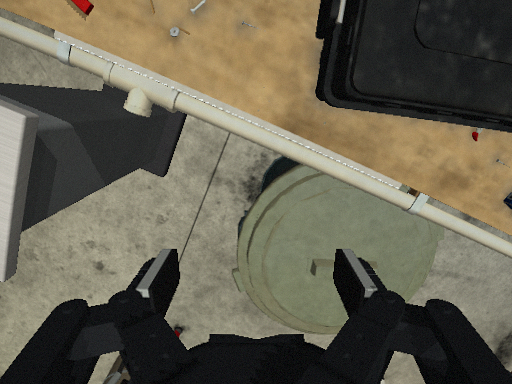

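The side view shows bolts at about (240,290) and (305,300), with the nut between them at (272,289). The jar is at (263,190), the pocket at (265,233) and the red hex-key set at (277,167).

```bash
python3 - <<'E'
from h import *
np.set_printoptions(precision=3,suppress=True)
mb=optics.camera_model('side');ms=optics.camera_model('scene')
for n,u,v,z in [('b1',240,290,0),('b1tip',240,275,.058),('b2',305,300,0),('b2tip',305,284,.058),('nut',272,290,0.005),('hex',277,167,.02),
 ('c1',237,253,.025),('c2',297,252,.025),('c3',238,196,.025),('c4',290,196,.025),('jar',263,181,.11)]:
    print(n,onz(mb,u,v,z))
for n,u,v,z in [('b1',332,278,0),('b2',371,243,0),('nut',347,256,.005),('hex',196,170,.02),('jar',239,178,.11),('L',205,211,.025),('B',288,248,.025),('R',314,215,.025),('T',245,185,.025)]: print('scene',n,onz(ms,u,v,z))
im=cv2.imread('pics/d0.png');h=cv2.cvtColor(im,cv2.COLOR_BGR2HSV)
m=(((h[...,0]<8)|(h[...,0]>172))&(h[...,1]>150)&(h[...,2]>80)).astype(np.uint8);n,l,st,ce=cv2.connectedComponentsWithStats(m)
for i in range(1,n):
    if st[i,4]>40 : print(st[i],ce[i],onz(mb,*ce[i],.015))
E
```

```text
b1 [ 0.447 -0.253  0.   ]
b1tip [ 0.447 -0.253  0.058]
b2 [ 0.615 -0.27   0.   ]
b2tip [ 0.61  -0.268  0.058]
nut [ 0.53  -0.249  0.005]
hex [0.521 0.301 0.02 ]
c1 [ 0.427 -0.144  0.025]
c2 [ 0.592 -0.125  0.025]
c3 [0.402 0.112 0.025]
c4 [0.569 0.129 0.025]
jar [0.482 0.084 0.11 ]
scene b1 [ 0.442 -0.259  0.   ]
scene b2 [ 0.612 -0.272  0.   ]
scene nut [ 0.524 -0.251  0.005]
scene hex [0.514 0.301 0.02 ]
scene jar [0.482 0.08  0.11 ]
scene L [0.39  0.124 0.025]
scene B [ 0.431 -0.134  0.025]
scene R [ 0.579 -0.11   0.025]
scene T [0.555 0.125 0.025]
[478  76  20  32 382] [487.327  90.963] [1.556 1.116 0.015]
[364 145  15  13 104] [370.192 152.212] [0.872 0.448 0.015]
[397 168  25  24 286] [408.902 178.283] [0.986 0.286 0.015]
[189 240  30  37 169] [201.538 260.036] [ 0.333 -0.171  0.015]
[371 248   9   8  57] [375.298 251.667] [ 0.814 -0.093  0.015]
```

Request:
move_arm([
  [[0,0,-60],0,60],
  [[0,0,-60],0,60],
  [[308,-113,-40],0,60],
  [[308,-113,-40],0,60],
  [[308,-113,-40],0,60],
  [[308,-113,-40],0,60],
  [[308,-113,-40],0,60],
  [[308,-113,-40],0,60],
  [[308,-113,-40],0,60],
  [[308,-113,-40],0,60],
  [[308,-113,-10],0,40],
  [[308,-113,-10],0,40],
  [[308,-113,-10],0,40],
], grip_force=40)

```text
t: 1.45
tcp_pos: [0.4456, -0.2558, 0.203]
tcp_rot: [[0.918, 0.397, -0.001], [0.397, -0.918, 0.001], [-0.001, -0.001, -1.0]]
force: [0.0, -0.2, -0.2]
grip_width: 0.0403
grip_force: 0.0
```

```bash
python3 - <<'E'
from h import *
np.set_printoptions(precision=3,suppress=True)
s=state();print(s['t'],s['tcp_pos'],s['tcp_rot'],s['grip_width'],s['force'])
im,m=snap('wrist','w1.png')
print(proj(m,[.446,-.255,.058]),proj(m,[.446,-.255,0]),proj(m,[.613,-.27,.058]))
E
```

```text
1.45 [ 0.446 -0.256  0.203] [[ 0.918  0.397 -0.001]
 [ 0.397 -0.918  0.001]
 [-0.001 -0.001 -1.   ]] 0.04033103734783532 [ 0.041 -0.158 -0.249]
(np.float64(254.99282658645333), np.float64(174.66244915290937)) (np.float64(255.1913467685881), np.float64(164.9606252812065)) (np.float64(328.8997355337101), np.float64(42.443679971845086))
```

View pics/w1.png

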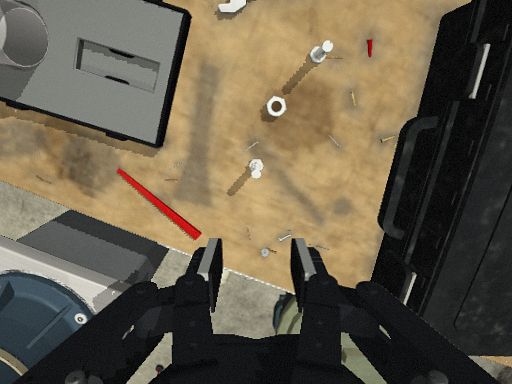

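The near bolt's tip is at about (257,174), 2 px from the prediction. The far bolt's tip is at about (327,46).

```bash
python3 - <<'E'
from h import *
np.set_printoptions(precision=4,suppress=True)
im=cv2.imread('pics/w1.png');m=optics.camera_model('wrist')
h=cv2.cvtColor(im,cv2.COLOR_BGR2HSV)
for (x0,y0,x1,y1) in [(240,150,275,190),(305,35,340,68)]:
    w=((h[...,1]<50)&(h[...,2]>120)).astype(np.uint8)[y0:y1,x0:x1]; ys,xs=np.nonzero(w)
    print(len(xs),xs.min()+x0,xs.max()+x0,ys.min()+y0,ys.max()+y0)
    c=cv2.resize(im[y0:y1,x0:x1],None,fx=10,fy=10,interpolation=cv2.INTER_NEAREST)
    cv2.imwrite(f'pics/c{x0}.png',c)
a,b=cv2.imread('pics/c240.png'),cv2.imread('pics/c305.png');H=max(a.shape[0],b.shape[0])
cv2.imwrite('pics/cc.png',np.hstack([cv2.copyMakeBorder(q,0,H-q.shape[0],0,0,0) for q in (a,b)]))
print(onz(m,257,174.5,.058),onz(m,327,46.5,.058))
E
```

```text
217 243 263 150 178
294 310 332 40 62
[ 0.4477 -0.2577  0.058 ] [ 0.6095 -0.2705  0.058 ]
```

View pics/cc.png

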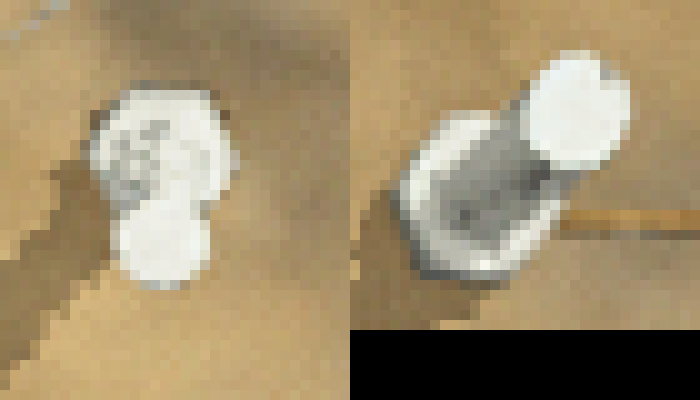

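```bash
python3 - <<'E'
from h import *
np.set_printoptions(precision=4,suppress=True)
m=optics.camera_model('wrist')
for p in (255.6,173.6),(327.5,45.5):
    q=onz(m,*p,.058);print(q,intool([q[0],q[1],.030]))
E
```

```text
[ 0.448  -0.2556  0.058 ] [  1.9506   0.2448 173.6214]
[ 0.6106 -0.2706  0.058 ] [145.2177  78.4276 173.6596]
```

Request:
move_arm([
  [[2,0,50],0,40],
  [[2,0,100],0,40],
  [[2,0,140],0,40],
  [[2,0,160],0,40],
  [[2,0,173],0,40],
  [[2,0,173],0,40],
  [[2,0,173],0,6],
  [[2,0,173],0,6],
  [[2,0,173],0,6],
  [[2,0,173],0,6],
  [[2,0,173],0,6],
  [[2,0,173],0,6],
  [[2,0,150],0,6],
  [[2,0,110],0,6],
  [[2,0,60],0,6],
  [[2,0,10],0,6],
  [[2,0,10],0,6],
], grip_force=50)

```text
t: 3.2
tcp_pos: [0.451, -0.2563, 0.1994]
tcp_rot: [[0.918, 0.398, 0.009], [0.398, -0.918, -0.005], [0.006, 0.008, -1.0]]
force: [0.6, 0.2, -0.3]
grip_width: 0.0058
grip_force: 0.0
```

```bash
python3 - <<'E'
from h import *
np.set_printoptions(precision=4,suppress=True)
s=state();print(s['t'],s['tcp_pos'],s['tcp_rot'],s['grip_width'],s['grip_force'])
a,m=snap('wrist');b,mb=snap('side')
c=cv2.resize(b[240:340,180:340],None,fx=3,fy=3)
o=np.zeros((384+300,512,3),np.uint8)
cv2.imwrite('pics/w2.png',np.hstack([cv2.resize(a[100:300,130:400],None,fx=1.6,fy=1.6),cv2.resize(b[230:350,200:330],(347,320))])[:,:,::-1])
E
```

```text
3.2 [ 0.451  -0.2563  0.1994] [[ 0.9175  0.3976  0.0088]
 [ 0.3976 -0.9175 -0.0049]
 [ 0.0062  0.008  -0.9999]] 0.005800618662176304 0.0
```

View pics/w2.png

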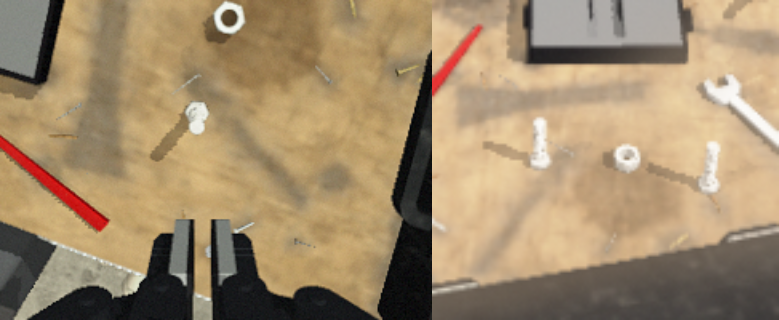

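Request:
move_arm([
  [[0,0,0],0,28],
  [[0,0,0],0,28],
  [[0,0,0],0,28],
  [[0,0,0],0,28],
])

```text
t: 3.7
tcp_pos: [0.4479, -0.2546, 0.192]
tcp_rot: [[0.918, 0.397, -0.001], [0.397, -0.918, 0.001], [-0.001, -0.001, -1.0]]
force: [0.0, 0.5, 1.2]
grip_width: 0.0281
grip_force: 0.0
```

```bash
python3 - <<'E'
from h import *
np.set_printoptions(precision=4,suppress=True)
s=state();print(s['t'],s['tcp_pos'],s['tcp_rot'],s['grip_width'])
im,m=snap('wrist')
h=cv2.cvtColor(im,cv2.COLOR_RGB2HSV)
u0,v0=map(int,proj(m,[.448,-.2556,.058]))
w=((h[...,1]<25)&(h[...,2]>225)).astype(np.uint8)[v0-25:v0+25,u0-20:u0+20]
print(u0,v0)
for r in range(50): print(''.join('.#'[x] for x in w[r]))
E
```

```text
3.7 [ 0.4479 -0.2546  0.192 ] [[ 0.9176  0.3975 -0.0013]
 [ 0.3975 -0.9176  0.0009]
 [-0.0009 -0.0013 -1.    ]] 0.02808881884648855
256 177
........................................
........................................
........................................
........................................
........................................
........................................
........................................
........................................
........................................
........................................
........................................
..................#..###................
.................###.####...............
................##...#####..............
...............##....#####..............
..............#.....######..............
..............#.......#####.............
....................#######.............
....................######..............
....................#######.............
....................######..............
....................##..................
...................#####................
.................
[... 389 characters left out ...]
...
........................................
........................................
........................................
........................................
........................................
........................................
........................................
........................................
........................................
........................................
........................................
........................................
........................................
........................................
........................................
........................................
........................................
```

Request:
move_arm([
  [[0,0,50],0,28],
  [[0,0,100],0,28],
  [[0,0,140],0,28],
  [[0,0,164],0,28],
  [[0,0,164],0,28],
  [[0,0,164],0,28],
  [[0,0,164],0,6],
  [[0,0,164],0,6],
  [[0,0,164],0,6],
  [[0,0,164],0,6],
  [[0,0,164],0,6],
])

```text
t: 4.85
tcp_pos: [0.4484, -0.2549, 0.0292]
tcp_rot: [[0.918, 0.397, 0.001], [0.397, -0.918, -0.0], [0.0, 0.0, -1.0]]
force: [0.4, 0.9, 1.0]
grip_width: 0.006
grip_force: 0.0
```

```bash
python3 - <<'E'
from h import *
np.set_printoptions(precision=4,suppress=True)
s=state();print(s['t'],s['tcp_pos'],s['grip_width'],s['grip_force'])
a,m=snap('wrist');b,mb=snap('side');c,mc=snap('scene')
print(proj(mb,s['tcp_pos']),proj(m,s['tcp_pos']))
cv2.imwrite('pics/w3.png',np.hstack([cv2.resize(a[130:290,170:340],(340,320)),cv2.resize(b[240:320,190:300],(440,320))])[:,:,::-1])
E
```

```text
4.85 [ 0.4484 -0.2549  0.0292] 0.006011753953476643 0.0
(np.float64(240.4092314715158), np.float64(283.1843101583665)) (np.float64(254.8888524957493), np.float64(223.46173983378426))
```

View pics/w3.png

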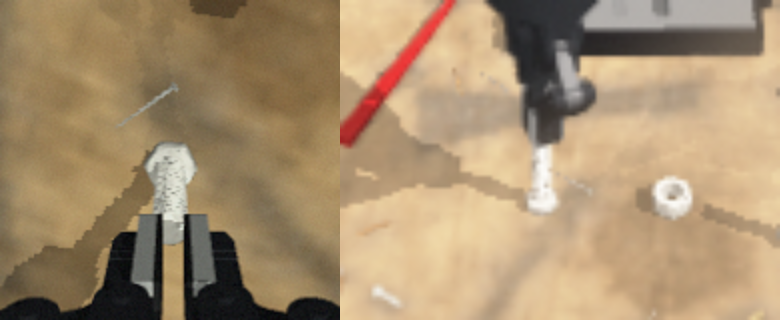

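The fingertips appear level with the bolt's top: row 275 in the side view, where the reported TCP projects to row 283. The real tips therefore sit about 25 mm above the reported TCP. The bolt is centred sideways, so I'll go lower.

Request:
move_arm([
  [[0,0,0],0,30],
  [[0,0,0],0,30],
  [[0,0,0],0,30],
  [[0,0,0],0,30],
  [[0,0,10],0,30],
  [[0,0,20],0,30],
  [[0,0,20],0,30],
  [[0,0,20],0,6],
  [[0,0,20],0,6],
  [[0,0,20],0,6],
  [[0,0,20],0,6],
  [[0,0,20],0,6],
  [[0,0,20],0,6],
])

```text
t: 6.3
tcp_pos: [0.4483, -0.2548, 0.0089]
tcp_rot: [[0.918, 0.398, 0.0], [0.398, -0.918, -0.0], [0.0, 0.0, -1.0]]
force: [0.4, 0.6, -0.9]
grip_width: 0.009
grip_force: 48.8
```

```bash
python3 - <<'E'
from h import *
np.set_printoptions(precision=4,suppress=True)
s=state();print(s['t'],s['tcp_pos'],s['grip_width'],s['grip_force'],s['force'])
a,m=snap('wrist');b,mb=snap('side')
cv2.imwrite('pics/w4.png',np.hstack([cv2.resize(a[130:290,170:340],(340,320)),cv2.resize(b[240:320,190:300],(440,320))])[:,:,::-1])
E
```

```text
6.3 [ 0.4483 -0.2548  0.0089] 0.008992108780160827 48.75114134978503 [ 0.3884  0.5676 -0.863 ]
```

Request:
move_arm([
  [[0,0,-20],0,6],
  [[0,0,-50],0,6],
  [[0,0,-100],0,6],
  [[0,0,-150],0,6],
  [[0,0,-190],0,6],
  [[30,-90,-190],0,6],
  [[60,-180,-190],0,6],
  [[105,-296,-190],0,6],
  [[105,-296,-190],0,6],
  [[105,-296,-190],0,6],
  [[105,-296,-190],0,6],
  [[105,-296,-190],0,6],
  [[105,-296,-190],0,6],
])

```text
t: 7.7
tcp_pos: [0.4266, 0.0606, 0.1989]
tcp_rot: [[0.916, 0.401, 0.0], [0.401, -0.916, 0.0], [0.0, -0.0, -1.0]]
force: [0.9, -0.5, -0.3]
grip_width: 0.0091
grip_force: 49.1
```

```bash
python3 - <<'E'
from h import *
np.set_printoptions(precision=4,suppress=True)
s=state();print(s['t'],s['tcp_pos'],s['grip_width'],s['grip_force'],s['force'])
a,m=snap('wrist');b,mb=snap('side')
p=np.array(s['tcp_pos']);print('side tcp',proj(mb,p),'wrist tcp',proj(m,p),'side bolt head',proj(mb,p-[0,0,.009]),'jar',proj(m,[.482,.082,.11]),proj(mb,[.482,.082,.11]))
u,v=map(int,proj(mb,p)); cr=b[v-70:v+50,u-50:u+70]
cv2.imwrite('pics/w5.png',np.hstack([a[:,100:450],cv2.resize(cr,(384,384))])[:,:,::-1]); print(u-50,v-70)
E
```

```text
7.7 [0.4266 0.0606 0.1989] 0.009067169566946264 49.06104071997106 [ 0.8932 -0.5148 -0.258 ]
side tcp (np.float64(244.14833242396077), np.float64(159.42269157928126)) wrist tcp (np.float64(254.86823602063066), np.float64(223.4442257617434)) side bolt head (np.float64(244.14140309754455), np.float64(162.04540441187737)) jar (np.float64(257.97517494269715), np.float64(129.73068825127137)) (np.float64(262.9333443328375), np.float64(181.36160086473464))
194 89
```

View pics/w5.png

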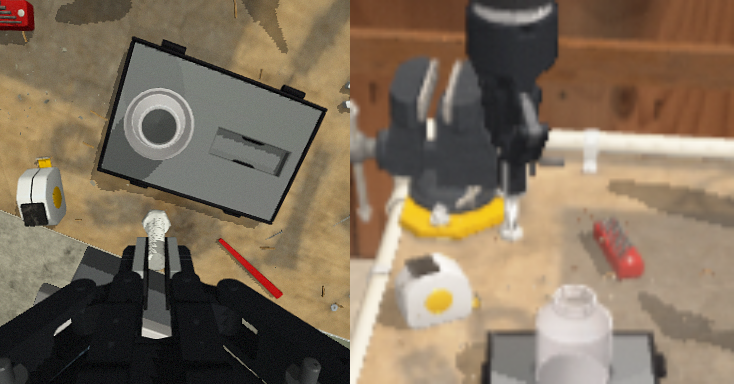

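```bash
python3 - <<'E'
from h import *
np.set_printoptions(precision=4,suppress=True)
im=cv2.imread('pics/w5.png')[:,:350];m=optics.camera_model('wrist')
g=cv2.cvtColor(im,cv2.COLOR_BGR2GRAY)
c=g[80:170,110:205]; C=cv2.resize(c,None,fx=4,fy=4,interpolation=cv2.INTER_CUBIC)
for r0,r1 in((56,100),(120,160)):
  o=cv2.HoughCircles(C,cv2.HOUGH_GRADIENT,2,20,param1=120,param2=30,minRadius=r0,maxRadius=r1)
  if o is not None:
    for x,y,r in o[0][:4]:
      u,v=x/4+210,y/4+80; print(u,v,r/4,onz(m,u,v,.11),intool(onz(m,u,v,.11)))
Z=.025
P=[onz(m,u+100,v,Z) for u,v in [(133,38),(326,108),(274,222),(98,170)]]
print(np.array(P),np.mean(P,0),[np.linalg.norm(P[i]-P[i-1]) for i in range(4)])
for i in range(4): d=P[i]-P[i-1]; print(np.degrees(np.arctan2(d[1],d[0])))
Q=[onz(m,u+100,v,.022) for u,v in [(217,128),(292,150),(282,176),(210,150)]];print(np.array(Q),np.mean(Q,0),[np.linalg.norm(Q[i]-Q[i-1]) for i in range(4)])
E
```

```text
259.25 126.75 17.65 [0.4854 0.0797 0.11  ] [62.1428  3.9305 88.843 ]
258.75 118.25 24.7 [0.4925 0.0833 0.11  ] [70.1064  3.4231 88.8423]
257.75 112.25 24.7 [0.4972 0.0864 0.11  ] [75.6495  2.4541 88.8416]
252.75 118.75 24.7 [0.4898 0.0884 0.11  ] [69.6402 -2.3267 88.8411]
259.25 124.25 35.85 [0.4875 0.0806 0.11  ] [64.4988  3.9221 88.8428]
254.75 120.75 30.35 [0.4888 0.0859 0.11  ] [67.7764 -0.4118 88.8416]
248.75 116.75 37.5 [0.4899 0.0927 0.11  ] [71.4982 -6.1471 88.8401]
263.25 120.75 30.35 [0.4921 0.0784 0.11  ] [67.781   7.7525 88.8434]
[[ 0.5615  0.1456  0.025 ]
 [ 0.588  -0.108   0.025 ]
 [ 0.4252 -0.1275  0.025 ]
 [ 0.3964  0.1289  0.025 ]] [0.4928 0.0097 0.025 ] [np.float64(0.16597073585949923), np.float64(0.2549060118884183), np.float64(0.16398865031582152), np.float64(0.25800866447483367)]
5.779927633777242
-84.02656281395997
-173.1410542693411
96.41774073941573
[[ 0.5086  0.0077  0.022 ]
 [ 0.5241 -0.0973  0.022 ]
 [ 0.488  -0.1037  0.022 ]
 [ 0.4796  0.0031  0.022 ]] [ 0.5001 -0.0475  0.022 ] [np.float64(0.029296659875959086), np.float64(0.10613268914246582), np.float64(0.036658920111027976), np.float64(0.10712621118887533)]
```

Request:
move_arm([
  [[40,2,0],0,6],
  [[62,3,0],0,6],
  [[62,3,0],0,6],
  [[62,3,30],0,6],
  [[62,3,60],0,6],
  [[62,3,80],0,6],
  [[62,3,95],0,6],
  [[62,3,95],0,6],
  [[62,3,95],0,6],
])

```text
t: 8.7
tcp_pos: [0.4847, 0.0794, 0.1042]
tcp_rot: [[0.918, 0.396, -0.0], [0.396, -0.918, -0.0], [-0.0, -0.0, -1.0]]
force: [0.3, -0.3, -0.3]
grip_width: 0.0088
grip_force: 49.1
```

```bash
python3 - <<'E'
from h import *
np.set_printoptions(precision=4,suppress=True)
s=state();print(s['t'],s['tcp_pos'],s['grip_width'],s['grip_force'],s['force'],s['ft_torque'])
a,m=snap('wrist');b,mb=snap('side');c,ms=snap('scene')
cv2.imwrite('pics/w6.png',np.hstack([cv2.resize(a[150:290,180:330],(375,350)),cv2.resize(b[140:220,225:305],(350,350))])[:,:,::-1])
E
```

```text
8.7 [0.4847 0.0794 0.1042] 0.008829206410444324 49.07204718561843 [ 0.324  -0.33   -0.3226] [-0.0064 -0.0001  0.0509]
```

View pics/w6.png

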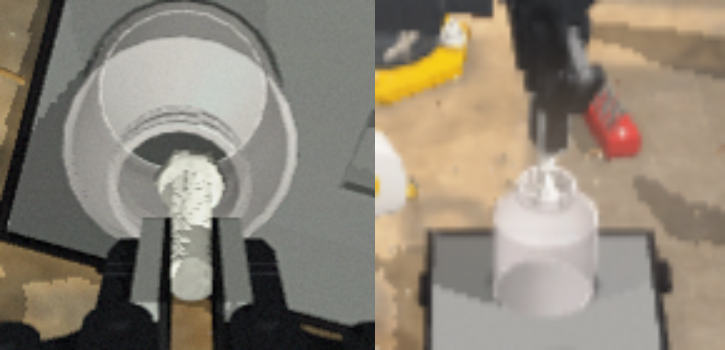

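Bolt held, and its head is in the jar mouth with no contact force. Releasing.

Request:
move_arm([
  [[0,-1,8],0,6],
  [[0,-1,8],0,6],
  [[0,-1,8],0,6],
  [[0,-1,8],0,35],
  [[0,-1,8],0,35],
  [[0,-1,8],0,35],
  [[0,-1,8],0,35],
  [[0,-1,8],0,35],
  [[0,-1,-50],0,35],
  [[0,-1,-100],0,35],
  [[-62,-1,-100],0,35],
  [[-62,-1,-100],0,35],
  [[-62,-1,-100],0,35],
  [[-62,-1,-100],0,35],
])

```text
t: 10.25
tcp_pos: [0.4278, 0.0567, 0.2036]
tcp_rot: [[0.918, 0.397, 0.0], [0.397, -0.918, 0.0], [0.0, -0.0, -1.0]]
force: [-0.7, -0.3, 0.3]
grip_width: 0.0348
grip_force: 0.0
```

```bash
python3 - <<'E'
from h import *
np.set_printoptions(precision=4,suppress=True)
s=state();print(s['t'],s['tcp_pos'],s['tcp_rot'],s['grip_width'],s['force'])
a,m=snap('wrist','w7.png');print(proj(m,[.4854,.0797,.02]))
b,mb=snap('side','d7.png')
h=cv2.cvtColor(b,cv2.COLOR_RGB2HSV); old=cv2.imread('pics/d0.png')[:,:,::-1]
d=np.abs(b.astype(int)-old).sum(2)>90
u,v=map(int,proj(mb,[.4854,.0797,.03]));print(u,v)
for r in range(v-30,v+25): print(r,''.join('.#'[int(x)] for x in d[r,u-30:u+30]))
p=[.6106,-.2706]; c=np.array(s['tcp_pos']); print(intool([p[0],p[1],.005]))
E
```

```text
10.25 [0.4278 0.0567 0.2036] [[ 0.9177  0.3972  0.0003]
 [ 0.3972 -0.9177  0.0002]
 [ 0.0003 -0.0001 -1.    ]] 0.03480765372447616 [-0.6927 -0.337   0.3367]
(np.float64(256.844116738662), np.float64(121.74777475916433))
263 202
172 ............................................................
173 ............................................................
174 ............................................................
175 ............................................................
176 ............................................................
177 ............................................................
178 ............................................................
179 ............................................................
180 ............................................................
181 ............................................................
182 ............................................................
183 ............................................................
184 ............................................................
185 .......................
[... 2031 characters left out ...]
.....................
217 ............................................................
218 ............................................................
219 ............................................................
220 ............................................................
221 ............................................................
222 ............................................................
223 ............................................................
224 ............................................................
225 ............................................................
226 ............................................................
[ 37.3838 373.181  198.0135]
```

```bash
python3 - <<'E'
from h import *
b=cv2.imread('pics/d7.png').astype(int);old=cv2.imread('pics/d0.png').astype(int)
d=np.abs(b-old).sum(2)[165:230,230:300]
ys,xs=np.nonzero(d>24);print(len(xs),d.max(), xs.mean()+230 if len(xs) else 0, ys.mean()+165 if len(xs) else 0)
D=np.abs(b-old).sum(2);n,l,st,ce=cv2.connectedComponentsWithStats((D>60).astype(np.uint8))
for i in range(1,n):
    if st[i,4]>12: print(st[i])
g=cv2.imread('pics/w7.png',0); print('wrist, mean rows in mouth')
for r in range(100,160,2): print(r,g[r,222:298:3])
E
```

```text
414 85 258.6038647342995 185.5096618357488
[    0     0   166   311 27104]
[ 224    0   43  153 4500]
[ 79 151  22  12  71]
[113 166   3   8  16]
[ 77 177   5   5  17]
[219 274  26  20 162]
wrist, mean rows in mouth
100 [116 117 151 159 117 144 184 184 188 194 192 188 193 191 190 190 198 128
 131 196 121 125 126 125 126 124]
102 [116 114 182 108 121 191 181 184 187 191 195 187 194 192 194 188 189 197
 123 158 181 123 126 128 129 128]
104 [126 146 157 124 165 176 178 183 186 193 204 194 203 194 192 191 189 191
 158 122 201 119 126 126 126 123]
106 [127 186 118 121 180 175 181 185 187 200 197 183 195 210 202 190 191 187
 191 127 170 152 124 124 126 123]
108 [128 173 122 145 172 177 176 194 178 170 153 134 160 189 200 192 191 192
 190 131 133 208 125 125 126 124]
110 [132 142 120 186 170 175 191 194 140  79  78  82  78  86 179 214 187 186
 187 168 122 201 124 122 129 124]
112 [184 114 123 166 167 171 204 143  86  83  86  83  79  78  86 186 211 190
 185 180 126 175 127 127 125 121]
114 [163 119 124 163 166 189 180  72  83  80  86  85  81  78  74 121 197 178
 182 201 125 156 159 125 123 1
[... 1745 characters left out ...]

 130 168 122 124 125 122 123 123]
148 [ 85  85  81 139 145 144 140 141 144 139 147 152 152 153 153 153 134 125
 164 141 120 118 124 122 122 125]
150 [ 87  83  87  89 136 143 143 144 139 146 136 142 140 149 155 155 134 148
 161 125 121 122 125 123 123 121]
152 [ 81  85  90  86  96 136 142 141 144 143 139 142 142 153 154 136 150 165
 123 125 124 124 125 122 121 123]
154 [ 86  82  85  83  84 100 134 138 144 142 146 140 141 139 134 151 159 124
 122 123 124 123 125 125 122 125]
156 [ 81  86  83  83  83  77  88 140 136 133 139 138 138 140 147 147 120 124
 124 125 126 124 124 125 119 122]
158 [ 84  82  88  88  87  81  87  81  85 122 142 146 150 100 124 128 122 122
 123 124 125 126 118 125 121 126]
```

Bolt 1 is visible lying inside the jar: bright head and shank across the mouth around (258,124). Now bolt 2.

Request:
move_arm([
  [[18,180,0],0,32],
  [[37,373,0],0,32],
  [[37,373,0],0,32],
  [[37,373,0],0,32],
  [[37,373,0],0,32],
  [[37,373,0],0,32],
  [[37,373,0],0,32],
  [[37,373,0],0,32],
  [[37,373,0],0,32],
  [[37,373,0],0,32],
  [[37,373,0],0,32],
  [[37,373,0],0,32],
  [[37,373,0],0,32],
])

```text
t: 11.65
tcp_pos: [0.6099, -0.2699, 0.2044]
tcp_rot: [[0.917, 0.399, 0.001], [0.399, -0.917, -0.0], [0.0, 0.0, -1.0]]
force: [0.2, -0.7, 0.5]
grip_width: 0.0319
grip_force: 0.0
```

```bash
python3 - <<'E'
from h import *
np.set_printoptions(precision=4,suppress=True)
s=state();print(s['t'],s['tcp_pos'],s['grip_width'])
im,m=snap('wrist')
h=cv2.cvtColor(im,cv2.COLOR_RGB2HSV)
u0,v0=map(int,proj(m,[.6106,-.2706,.058]))
w=((h[...,1]<25)&(h[...,2]>225)).astype(np.uint8)[v0-22:v0+18,u0-20:u0+20]
print(u0,v0)
for r in range(40): print(v0-22+r,''.join('.#'[x] for x in w[r]))
E
```

```text
11.65 [ 0.6099 -0.2699  0.2044] 0.03194246353093548
256 174
152 ........................................
153 ........................................
154 ........................................
155 ........................................
156 ........................................
157 ........................................
158 ........................................
159 ........................................
160 ........................................
161 .................#######................
162 ................#########...............
163 ...............#####..###...............
164 ..............###..###..##..............
165 ..............##...###..##..............
166 ..............#....###...##.............
167 ..............#...#####.###.............
168 ...................##....##.............
169 ..................###....#..............
170 ..................####..................
171 .................#######................
172 .................#####..................
173 ................########................
174 ................########................
175 ................########................
176 ................########................
177 ................########................
178 ................#######.................
179 .................#####..................
180 ........................................
181 ........................................
182 ........................................
183 ........................................
184 ........................................
185 ........................................
186 ........................................
187 ........................................
188 ........................................
189 ........................................
190 ........................................
191 ........................................
```

Request:
move_arm([
  [[0,0,50],0,32],
  [[0,0,100],0,32],
  [[0,0,150],0,32],
  [[0,0,180],0,32],
  [[0,0,199],0,32],
  [[0,0,199],0,32],
  [[0,0,199],0,32],
  [[0,0,199],0,6],
  [[0,0,199],0,6],
  [[0,0,199],0,6],
  [[0,0,199],0,6],
  [[0,0,199],0,6],
  [[0,0,199],0,6],
])

```text
t: 13.0
tcp_pos: [0.6111, -0.2712, 0.0067]
tcp_rot: [[0.918, 0.398, 0.003], [0.398, -0.918, -0.001], [0.002, 0.002, -1.0]]
force: [-1.0, 0.6, 6.4]
grip_width: 0.0088
grip_force: 49.0
```

Request:
move_arm([
  [[0,0,-30],0,6],
  [[0,0,-80],0,6],
  [[0,0,-130],0,6],
  [[0,0,-180],0,6],
  [[0,0,-200],0,6],
  [[24,-371,-200],0,6],
  [[24,-371,-200],0,6],
  [[24,-371,-200],0,6],
  [[24,-371,-200],0,6],
  [[24,-371,-200],0,6],
  [[24,-371,-200],0,6],
  [[24,-371,-200],0,6],
  [[24,-371,-200],0,6],
  [[24,-371,-200],0,6],
  [[24,-371,-200],0,6],
  [[24,-371,-200],0,6],
  [[24,-371,-170],0,6],
  [[24,-371,-150],0,6],
  [[24,-371,-140],0,6],
  [[24,-371,-140],0,6],
])

```text
t: 15.0
tcp_pos: [0.4839, 0.0782, 0.1437]
tcp_rot: [[0.918, 0.396, -0.002], [0.396, -0.918, -0.0], [-0.002, -0.001, -1.0]]
force: [0.0, -0.2, -0.7]
grip_width: 0.0088
grip_force: 49.2
```

```bash
python3 - <<'E'
from h import *
np.set_printoptions(precision=4,suppress=True)
s=state();print(s['t'],s['tcp_pos'],s['grip_width'],s['grip_force'],s['force'])
im,m=snap('wrist','w8.png')
print(proj(m,[.4854,.0797,.11]),proj(m,np.array(s['tcp_pos'])-[0,0,.006]))
h=cv2.cvtColor(im,cv2.COLOR_RGB2HSV);w=((h[...,1]<40)&(h[...,2]>205)).astype(np.uint8)
for r in range(150,262,2): print(r,''.join('.#'[x] for x in w[r,215:300]))
E
```

```text
15.0 [0.4839 0.0782 0.1437] 0.008799824653046729 49.21332999947481 [ 0.0226 -0.1559 -0.7223]
(np.float64(254.10123826476772), np.float64(204.8324905360506)) (np.float64(254.90209716266878), np.float64(220.1476283243988))
150 .....................................................................................
152 .....................................................................................
154 .....................................................................................
156 .........................................#...........................................
158 .....................................................................................
160 ..............................................#......................................
162 .....................................................................................
164 ...........#.........................................................................
166 .....................................................................................
168 .................................................................
[... 3460 characters left out ...]
.....................#................................................
248 ...................................######............................................
250 ......................................####...........................................
252 ...................................##................................................
254 ...................................#####.............................................
256 ....................................####.............................................
258 ..................................#..................................................
260 .....................................................................................
```

Request:
move_arm([
  [[1,-1,15],0,6],
  [[1,-1,30],0,6],
  [[1,-1,44],0,6],
  [[1,-1,47],0,6],
  [[1,-1,47],0,6],
])

```text
t: 15.55
tcp_pos: [0.4854, 0.0803, 0.0984]
tcp_rot: [[0.918, 0.397, 0.0], [0.397, -0.918, 0.0], [0.0, 0.0, -1.0]]
force: [-0.5, -0.6, -0.8]
grip_width: 0.0092
grip_force: 49.2
```

Request:
move_arm([
  [[0,0,0],0,35],
  [[0,0,0],0,35],
  [[0,0,0],0,35],
  [[0,0,0],0,35],
  [[0,0,0],0,35],
  [[0,0,-50],0,35],
  [[0,0,-106],0,35],
  [[-62,0,-106],0,35],
  [[-62,0,-106],0,35],
  [[-62,0,-106],0,60],
  [[-62,0,-106],0,60],
])

```text
t: 16.65
tcp_pos: [0.4282, 0.0558, 0.2036]
tcp_rot: [[0.918, 0.397, 0.0], [0.397, -0.918, 0.0], [0.0, -0.0, -1.0]]
force: [0.4, -0.2, -0.2]
grip_width: 0.0598
grip_force: 0.0
```

```bash
python3 - <<'E'
from h import *
np.set_printoptions(precision=4,suppress=True)
s=state();print(s['t'],s['tcp_pos'],s['grip_width'])
im,m=snap('wrist','w9.png')
g=cv2.cvtColor(im,cv2.COLOR_RGB2GRAY)
print(proj(m,[.4854,.0797,.11]))
for r in range(104,150,2): print(r,''.join('.-+#'[min(3,int(x)//45-1) if x>=45 else 0] for x in g[r,225:295]))
d,mb=snap('side','d9.png')
old=cv2.imread('pics/d0.png').astype(int);D=np.abs(d[:,:,::-1].astype(int)-old).sum(2)
n,l,st,ce=cv2.connectedComponentsWithStats((D>60).astype(np.uint8))
for i in range(1,n):
    if st[i,4]>12: print(st[i])
h=cv2.cvtColor(d,cv2.COLOR_RGB2HSV)
R=(((h[...,0]<8)|(h[...,0]>172))&(h[...,1]>110)&(h[...,2]>60)).astype(np.uint8);R[:, :255]=0;R[:,300:]=0;R[200:]=0
ys,xs=np.nonzero(R);print(len(xs));P=np.array([onz(mb,x,y,.012)[:2] for x,y in zip(xs,ys)])
c,sz,a=cv2.minAreaRect((P*1000).astype(np.float32));print(c,sz,a,P.mean(0))
E
```

```text
16.65 [0.4282 0.0558 0.2036] 0.05983655716038123
(np.float64(256.0704917888356), np.float64(126.57229239487884))
104 #++-----+#++#+#+##################################+---++##+-----------
106 ++-----+++++#++#++#################################+---++##+----------
108 +----+#++++++++##########+++++++++##################+----+##+---------
110 -----+++++++++####++++---------+++..-++##############+----+##+--------
112 ----++++++++#####+--+++--------+++-....-+#############+---++#+--------
114 ---+#++++++###++...-++++--------++-......-+############+---+##+-------
116 ---+++++++###+-....-++++----.--+++-........+#########+#+----+#++------
118 --+++++++###+......-++++++----+++--.........++####+####+----+##+------
120 --+++++++##+-........--+++++++--............-+###+++++#+----++#+------
122 --+#+++++##+............-----..-----.........-+###++++#+-----+#+------
124 --++++++###+...........---------+++--........-+###++++#+----++#+------
126 ---++++++##-..........----++-+++++++--.......-+###++++++----++#+------
128 ---+#++++##+..........----++-++++--+--.......-+##++++#+-----+##+------
130 --+-++++
[... 369 characters left out ...]
+++++++++++++###+--....-++++++++-..--+###++++++-------++++----------
142 +++++++++++++++++####++--++++++---++#####++++++--------++++-----------
144 --++++++++++++++++++###################+++++---------++++-------------
146 ..-++++++++++++++++++++++####+++##++#++++-+--------+++++--------------
148 ....-++++++++++++++++++++++++++++++-+++---+------+++++----------------
[    0     0   166   311 27092]
[ 224    0   43  153 4518]
[ 79 151  22  12  70]
[113 166   3   7  15]
[ 77 177   5   5  17]
[109 182   4  10  16]
[266 185   7  12  39]
[219 274  26  20 161]
[280 283  28  20 156]
117
(523.0311889648438, 315.84625244140625) (37.28704833984375, 110.68556213378906) 22.455408096313477 [0.5236 0.3047]
```

Both bolts are in the jar. Next is the hex-key set, with a quarter turn of the gripper.

Request:
move_arm([
  [[50,-50,-10],9,60],
  [[90,-90,-10],18,60],
  [[130,-130,-10],26,60],
  [[160,-165,-10],34,60],
  [[184,-192,-10],43,60],
  [[184,-192,-10],51,60],
  [[184,-192,-10],60,60],
  [[184,-192,-10],68,60],
  [[184,-192,-10],77,60],
  [[184,-192,-10],85,60],
  [[184,-192,-10],91,60],
  [[184,-192,-10],91,60],
  [[184,-192,-10],91,60],
  [[184,-192,-10],91,60],
  [[184,-192,-10],91,60],
])

```text
t: 18.25
tcp_pos: [0.3933, -0.096, 0.2174]
tcp_rot: [[0.877, -0.476, 0.065], [-0.472, -0.829, 0.301], [-0.09, -0.294, -0.951]]
force: [-0.2, -0.3, -0.2]
grip_width: 0.06
grip_force: 0.0
```

```bash
python3 - <<'E'
from h import *
np.set_printoptions(precision=4,suppress=True)
s=state();print(s['t'],s['tcp_pos'],s['tcp_rot'],s['joints'],s['grip_width'])
im,m=snap('wrist','w10.png')
h=cv2.cvtColor(im,cv2.COLOR_RGB2HSV)
R=(((h[...,0]<8)|(h[...,0]>172))&(h[...,1]>110)&(h[...,2]>60)).astype(np.uint8)
n,l,st,ce=cv2.connectedComponentsWithStats(cv2.morphologyEx(R,cv2.MORPH_CLOSE,np.ones((9,9))))
for i in range(1,n):
    if st[i,4]>200:
        print(st[i],ce[i])
        ys,xs=np.nonzero(l==i);P=np.array([onz(m,x,y,.02)[:2] for x,y in zip(xs,ys)]);c,sz,a=cv2.minAreaRect((P*1000).astype(np.float32));print(c,sz,a,P.mean(0))
        print(intool([c[0]/1000,c[1]/1000,.02]))
E
```

```text
18.25 [ 0.3933 -0.096   0.2174] [[ 0.8772 -0.4758  0.0646]
 [-0.4717 -0.8288  0.301 ]
 [-0.0897 -0.2945 -0.9514]] [-0.4942  0.0794 -0.1904  1.391   0.3001  3.1407] 0.0600079416878586
[ 73 164  26  42 619] [ 84.4006 182.7173]
(520.439697265625, 308.9249267578125) (39.28483200073242, 113.84793090820312) 20.34625244140625 [0.5222 0.3001]
[ -60.7941 -339.8952  318.1247]
[296 166 117  14 925] [361.6638 173.9535]
(339.29150390625, -147.52880859375) (147.69760131835938, 14.077417373657227) 70.78883361816406 [ 0.3362 -0.1598]
[ -2.4267 124.4872 169.4408]
```

View pics/w10.png

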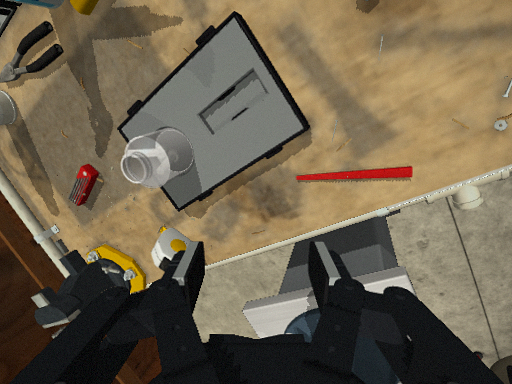

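The last joint hit its range because I had the turn direction reversed. The hex-key set is at about (84,183), world (0.520,0.309), yaw about 20°. I'll turn back the other way.

Request:
move_arm([
  [[0,0,-10],-8,60],
  [[0,0,-10],-17,60],
  [[0,0,-10],-25,60],
  [[0,0,-10],-34,60],
  [[0,0,-10],-42,60],
  [[0,0,-10],-42,60],
])

```text
t: 18.9
tcp_pos: [0.3932, -0.0983, 0.2271]
tcp_rot: [[0.969, 0.238, 0.064], [0.209, -0.931, 0.301], [0.131, -0.278, -0.952]]
force: [0.5, -0.4, 0.2]
grip_width: 0.0597
grip_force: 0.0
```

```bash
python3 - <<'E'
from h import *
np.set_printoptions(precision=4,suppress=True)
s=state();print(s['joints'],s['tcp_pos'],s['tcp_rot'])
print([x for x in dir(robot) if x[0]!='_'])
for x in dir(robot):
    if x[0]!='_': print(x,str(getattr(robot,x))[:300])
E
```

```text
[-0.4988  0.0784 -0.1665  1.4176  0.2991  2.3981] [ 0.3932 -0.0983  0.2271] [[ 0.9692  0.2379  0.0642]
 [ 0.2085 -0.9307  0.3006]
 [ 0.1313 -0.278  -0.9516]]
['PlanningError', 'hold_point_z']
PlanningError <class 'station.PlanningError'>
hold_point_z 0.0187
```

The commanded pose kept the tilt, with joint 5 at 0.30. The mirror-image saturation at joint 6's other end should undo it, so I'll turn there.

Request:
move_arm([
  [[0,0,0],-8.5,60],
  [[0,0,0],-17,60],
  [[0,0,0],-25.5,60],
  [[0,0,0],-34,60],
  [[0,0,0],-42.5,60],
  [[0,0,0],-51,60],
  [[0,0,0],-59.5,60],
  [[0,0,0],-68,60],
  [[0,0,0],-76.5,60],
  [[0,0,0],-85,60],
  [[0,0,0],-93.5,60],
  [[0,0,0],-102,60],
  [[0,0,0],-110.5,60],
  [[0,0,0],-119,60],
  [[0,0,0],-127.5,60],
  [[0,0,0],-136,60],
  [[0,0,0],-144.5,60],
  [[0,0,0],-153,60],
  [[0,0,0],-161.5,60],
  [[0,0,0],-170,60],
])

```text
t: 20.9
tcp_pos: [0.3931, -0.0983, 0.2273]
tcp_rot: [[-0.996, -0.065, 0.065], [-0.043, 0.953, 0.3], [-0.081, 0.296, -0.952]]
force: [-0.2, -0.3, 0.4]
grip_width: 0.0598
grip_force: 0.0
```

Request:
move_arm([
  [[0,0,0],-8.5,60],
  [[0,0,0],-17,60],
  [[0,0,0],-25.5,60],
  [[0,0,0],-34,60],
  [[0,0,0],-42.5,60],
  [[0,0,0],-51,60],
  [[0,0,0],-59.5,60],
  [[0,0,0],-68,60],
  [[0,0,0],-76.5,60],
  [[0,0,0],-85,60],
  [[0,0,0],-93.5,60],
  [[0,0,0],-102,60],
  [[0,0,0],-110.5,60],
  [[0,0,0],-119,60],
  [[0,0,0],-127.5,60],
  [[0,0,0],-136,60],
  [[0,0,0],-144.5,60],
  [[0,0,0],-153,60],
])

```text
t: 22.7
tcp_pos: [0.4026, -0.0798, 0.2267]
tcp_rot: [[0.905, -0.422, 0.064], [-0.422, -0.862, 0.282], [-0.063, -0.282, -0.957]]
force: [0.4, 0.4, -0.6]
grip_width: 0.06
grip_force: 0.0
```

```bash
python3 - <<'E'
from h import *
np.set_printoptions(precision=4,suppress=True)
s=state();print(s['t'],s['joints'],s['tcp_pos'],s['tcp_rot'])
E
```

```text
22.7 [-0.4356  0.0659 -0.1756  1.3925  0.2863 -3.1409] [ 0.4026 -0.0798  0.2267] [[ 0.9045 -0.4216  0.0642]
 [-0.4217 -0.8619  0.2816]
 [-0.0634 -0.2818 -0.9574]]
```

Request:
move_arm([
  [[0,0,0],-8.5,60],
  [[0,0,0],-17,60],
  [[0,0,0],-25,60],
  [[0,0,0],-34,60],
  [[0,0,0],-42,60],
])

```text
t: 23.2
tcp_pos: [0.4148, 0.0351, 0.2261]
tcp_rot: [[0.994, -0.046, 0.097], [-0.061, -0.985, 0.163], [0.088, -0.168, -0.982]]
force: [0.5, -0.4, -0.9]
grip_width: 0.0598
grip_force: 0.0
```

```bash
python3 - <<'E'
from h import *
np.set_printoptions(precision=4,suppress=True)
s=state();print(s['t'],s['joints'],s['tcp_pos'],s['tcp_rot'])
E
```

```text
23.2 [-0.0553 -0.0387 -0.2629  1.2579  0.1688 -3.1354] [0.4148 0.0351 0.2261] [[ 0.9943 -0.0458  0.0965]
 [-0.0612 -0.9847  0.163 ]
 [ 0.0876 -0.1679 -0.9819]]
```

Request:
move_arm([
  [[0,0,0],8.5,60],
  [[-20,45,-9],17,60],
  [[-39,90,-19],25,60],
  [[-58,140,-29],34,60],
  [[-78,190,-39],42,60],
  [[-98,240,-50],51,60],
  [[-118,288,-60],59,60],
  [[-137,336,-70],68,60],
  [[-157,384,-80],75,60],
  [[-195,478,-99],75,60],
  [[-195,478,-99],75,60],
  [[-195,478,-99],75,60],
  [[-195,478,-99],75,60],
])

```text
t: 24.5
tcp_pos: [0.1887, -0.4442, 0.2243]
tcp_rot: [[0.207, -0.973, 0.096], [-0.968, -0.19, 0.165], [-0.142, -0.127, -0.982]]
force: [-0.5, -0.0, -0.8]
grip_width: 0.0597
grip_force: 0.0
```

```bash
python3 - <<'E'
from h import *
np.set_printoptions(precision=4,suppress=True)
s=state();print(s['t'],s['joints'],s['tcp_pos'],s['tcp_rot'])
E
```

```text
24.5 [-1.27    0.2624  0.0806  1.5194  0.1413 -3.052 ] [ 0.1887 -0.4442  0.2243] [[ 0.2075 -0.9735  0.0964]
 [-0.9679 -0.19    0.1647]
 [-0.142  -0.1275 -0.9816]]
```

Request:
move_arm([
  [[0,0,0],-8.5,60],
  [[0,0,0],-17,60],
  [[0,0,0],-25,60],
  [[0,0,0],-34,60],
])

```text
t: 24.9
tcp_pos: [0.2617, -0.4011, 0.2251]
tcp_rot: [[0.496, -0.868, 0.025], [-0.865, -0.491, 0.101], [-0.076, -0.072, -0.995]]
force: [0.2, 1.0, 0.2]
grip_width: 0.0602
grip_force: 0.0
```

```bash
python3 - <<'E'
from h import *
np.set_printoptions(precision=4,suppress=True)
s=state();print(s['t'],s['joints'],s['tcp_pos'],s['tcp_rot'])
E
```

```text
24.9 [-1.0449  0.2123  0.0288  1.4629  0.0725 -3.136 ] [ 0.2617 -0.4011  0.2251] [[ 0.4957 -0.8682  0.0249]
 [-0.8652 -0.4911  0.1015]
 [-0.0759 -0.0718 -0.9945]]
```

Request:
move_arm([
  [[-12,-45,4],0,60],
  [[-24,-90,8],-4,60],
  [[-36,-135,12],-10,60],
  [[-47,-180,17],-15,60],
  [[-47,-180,17],-18,60],
  [[-47,-180,17],-18,60],
  [[-47,-180,17],-26,60],
  [[-47,-180,17],-34,60],
  [[-47,-180,17],-42,60],
  [[-47,-180,17],-50,60],
])

```text
t: 25.9
tcp_pos: [0.4297, -0.196, 0.2249]
tcp_rot: [[0.905, -0.426, -0.006], [-0.426, -0.905, 0.013], [-0.011, -0.009, -1.0]]
force: [0.1, 0.3, -0.2]
grip_width: 0.0598
grip_force: 0.0
```

```bash
python3 - <<'E'
from h import *
np.set_printoptions(precision=4,suppress=True)
s=state();print(s['t'],s['joints'],s['tcp_pos'],s['tcp_rot'])
E
```

```text
25.9 [-0.4344  0.1476 -0.0475  1.3868  0.0089 -3.1362] [ 0.4297 -0.196   0.2249] [[ 0.9048 -0.4259 -0.0064]
 [-0.4258 -0.9047  0.0128]
 [-0.0112 -0.0089 -0.9999]]
```

The tilt is gone (under 1°). On to the hex keys, turning the valid way this time.

Request:
move_arm([
  [[0,0,0],8.5,60],
  [[-13,-49,0],17,60],
  [[-26,-98,0],25.5,60],
  [[-39,-147,1],34,60],
  [[-52,-195,2],43,60],
  [[-65,-243,2],45,60],
  [[-78,-291,3],45,60],
  [[-91,-340,4],45,60],
  [[-104,-390,4],45,60],
  [[-117,-438,5],45,60],
  [[-131,-493,6],45,60],
  [[-131,-493,6],45,60],
  [[-131,-493,6],45,60],
  [[-131,-493,6],45,60],
  [[-131,-493,6],45,60],
])

```text
t: 27.4
tcp_pos: [0.5196, 0.3045, 0.2253]
tcp_rot: [[0.339, -0.941, -0.006], [-0.941, -0.339, 0.013], [-0.014, 0.002, -1.0]]
force: [0.1, -0.0, 0.1]
grip_width: 0.0602
grip_force: 0.0
```

```bash
cat > hx.py <<'E'
from h import *
np.set_printoptions(precision=4,suppress=True)
def hexm(im,m,z):
    h=cv2.cvtColor(im,cv2.COLOR_RGB2HSV)
    R=(((h[...,0]<8)|(h[...,0]>172))&(h[...,1]>110)&(h[...,2]>60)).astype(np.uint8)
    n,l,st,ce=cv2.connectedComponentsWithStats(cv2.morphologyEx(R,cv2.MORPH_CLOSE,np.ones((15,15))))
    for i in range(1,n):
        if st[i,4]>400:
            ys,xs=np.nonzero(l==i);P=np.array([onz(m,x,y,z)[:2] for x,y in zip(xs,ys)]);c,sz,a=cv2.minAreaRect((P*1000).astype(np.float32))
            print('px',st[i],'c',c,'size',sz,'ang',a,'intool',intool([c[0]/1000,c[1]/1000,z]))
s=state();print(s['t'],s['joints'],s['tcp_pos'],s['tcp_rot'][0],s['grip_width'])
im,m=snap('wrist','h%d.png'%int(s['t']*100))
hexm(im,m,.023); hexm(im,m,0.01)
E
python3 hx.py
```

```text
27.4 [ 0.5218  0.3669  0.2534  1.4563  0.0145 -1.3946] [0.5196 0.3045 0.2253] [ 0.3387 -0.9409 -0.0064] 0.060195251085252095
px [ 240  138   22   65 1336] c (522.959716796875, 316.3258056640625) size (29.452972412109375, 94.74815368652344) ang 20.14783477783203 intool [ -7.2227  -7.3132 202.7126]
px [ 240  138   22   65 1336] c (522.094970703125, 319.4296875) size (30.453889846801758, 97.96815490722656) ang 20.14784812927246 intool [-10.2459  -7.5647 215.7579]
```

Request:
move_arm([
  [[-7,-7,50],0,46],
  [[-7,-7,100],0,46],
  [[-7,-7,150],0,46],
  [[-7,-7,190],0,46],
  [[-7,-7,207],0,46],
  [[-7,-7,207],0,46],
  [[-7,-7,207],0,15],
  [[-7,-7,207],0,15],
  [[-7,-7,207],0,15],
  [[-7,-7,207],0,15],
  [[-7,-7,207],0,15],
], grip_force=60)

```text
t: 28.55
tcp_pos: [0.5231, 0.3177, 0.0192]
tcp_rot: [[0.341, -0.94, -0.005], [-0.94, -0.342, 0.014], [-0.015, -0.0, -1.0]]
force: [0.8, 0.2, -0.2]
grip_width: 0.0147
grip_force: 0.0
```

```bash
python3 - <<'E'
from h import *
np.set_printoptions(precision=4,suppress=True)
s=state();print(s['t'],s['tcp_pos'],s['grip_width'],s['grip_force'],s['force'])
a,m=snap('wrist','h3.png')
# visible extent of fingertips
g=cv2.cvtColor(a,cv2.COLOR_RGB2GRAY)
print(proj(m,s['tcp_pos']))
h=cv2.cvtColor(a,cv2.COLOR_RGB2HSV)
for r in range(130,300,4): print(r,''.join(('R' if (h[r,c,1]>110 and (h[r,c,0]<8 or h[r,c,0]>172)) else '.-+#'[min(3,int(g[r,c])//50)]) for c in range(190,325,2)))
E
```

```text
28.55 [0.5231 0.3177 0.0192] 0.014658253491522154 0.0 [ 0.7567  0.2422 -0.2143]
(np.float64(255.83288430757077), np.float64(224.8614623339117))
130 ++++++++++++++++++++++++++++++++++++++++++++++++++++++++++++++++++++
134 ++++++++++++++++++++++++++++++++++++++++++++++++++++++++++++++++++++
138 ++++++++++++++++++++++++++++++++++++++++++++++++++++++++++++++++++++
142 ++++++++++++++++++++++++++++++++++++++++++++++++++++++++++++++++++++
146 ++++++++++++++++++++++++++++++++++++++++++++++++++++++++++++++++++++
150 ++++++++++++++++++++++++++++++++++++++++++++++++++++++++++++++++++++
154 ++++++++++++++++++++++++++++++++++++++++++++++++++++++++++++++++++++
158 ++++++++++++++++++++++++RRRRRRRRRRRRRRRRRRR+++++++++++++++++++++++++
162 +++++++++++++++++++++++RRRRRRRRRRRRRRRRRRRRR-+-+++++++++++++++++++++
166 ++++++++++++++++++++++-RRRRRRRRRRRRRRRRRRRRRR----+++++++++++++++++++
170 ++++++++++++++++++++++-RRRRRRRR#####RRRRRRRRR-------++++++++++++++++
174 +++++++++++++++++++++++RRRRRRRR######RRR+-RR-+++++++++++++++++++++++
178 ++++++++++++++++++++#++RRRRRRRRR###RRRRR+-RRR---------++++++++++++++
182 +++
[... 1482 characters left out ...]
R.--R+-R++RR+RR...-++++-.....-----------+--
266 ++++++++++++......-++++-...--R+-R+-RR+RR...-++++-......----------+++
270 +++++++++++-......---++-...--R+-R+-RR+RR...-+++++.......+-------++++
274 ++++++++++...........-+-..R+-R+-++-##+RR...+#+...........++------+++
278 ++++++++..............--...+-R+-#+++R+RR...--..............-----++++
282 ++++++-....................+++++++++++++-...................--+++++-
286 ..........................-+++++++++++++-...........................
290 ..........................-+++++++++++++-...........................
294 ..........................++++++++++++++-R..........................
298 ..........................+++++++++++++++...........................
```

Again the fingers are clearly above the tool, shut over it at the stated height and centred. Lowering in steps until they grip.

Request:
move_arm([
  [[0,1,0],0,46],
  [[0,1,0],0,46],
  [[0,1,0],0,46],
  [[0,1,0],0,46],
  [[0,1,12],0,46],
  [[0,1,22],0,46],
  [[0,1,30],0,46],
  [[0,1,30],0,46],
  [[0,1,30],0,15],
  [[0,1,30],0,15],
  [[0,1,30],0,15],
  [[0,1,30],0,15],
])

```text
t: 29.8
tcp_pos: [0.5219, 0.3177, -0.0111]
tcp_rot: [[0.341, -0.94, -0.005], [-0.94, -0.341, 0.014], [-0.015, 0.0, -1.0]]
force: [-0.3, 0.2, -0.3]
grip_width: 0.0152
grip_force: 0.0
```

Request:
move_arm([
  [[0,0,0],0,46],
  [[0,0,0],0,46],
  [[0,0,0],0,46],
  [[0,0,0],0,46],
  [[0,0,8],0,46],
  [[0,0,8],0,46],
  [[0,0,8],0,15],
  [[0,0,8],0,15],
  [[0,0,8],0,15],
  [[0,0,8],0,15],
])

```text
t: 30.8
tcp_pos: [0.5215, 0.3177, -0.0194]
tcp_rot: [[0.341, -0.94, -0.006], [-0.94, -0.342, 0.014], [-0.015, 0.001, -1.0]]
force: [-1.5, -1.3, 1.1]
grip_width: 0.0268
grip_force: 59.0
```

Gripped at width 26.8. I'll take 2 mm more overlap, then lift and move towards the tray.

Request:
move_arm([
  [[0,0,0],0,42],
  [[0,0,0],0,42],
  [[0,0,0],0,42],
  [[0,0,2],0,42],
  [[0,0,2],0,15],
  [[0,0,2],0,15],
  [[0,0,2],0,15],
  [[0,0,2],0,15],
  [[0,0,2],0,15],
  [[0,0,-20],0,15],
  [[0,0,-60],0,15],
  [[0,0,-110],0,15],
  [[0,0,-160],0,15],
  [[0,0,-180],0,15],
], grip_force=80)

```text
t: 32.2
tcp_pos: [0.5242, 0.3161, 0.1652]
tcp_rot: [[0.342, -0.94, -0.001], [-0.94, -0.341, 0.017], [-0.016, -0.005, -1.0]]
force: [0.3, 0.8, -1.3]
grip_width: 0.0265
grip_force: 79.4
```

Request:
move_arm([
  [[45,20,0],5,15],
  [[90,40,0],10,15],
  [[130,60,0],14,15],
  [[170,80,0],14,15],
  [[210,100,0],14,15],
  [[245,145,0],14,15],
  [[245,145,0],14,15],
  [[245,145,0],14,15],
  [[245,145,0],14,15],
  [[245,145,0],14,15],
  [[245,145,0],14,15],
])

```text
t: 33.3
tcp_pos: [0.4705, 0.0365, 0.1568]
tcp_rot: [[0.106, -0.994, -0.006], [-0.994, -0.106, 0.014], [-0.014, 0.005, -1.0]]
force: [-0.0, 0.1, -1.7]
grip_width: 0.0265
grip_force: 79.6
```

```bash
python3 - <<'E'
from h import *
np.set_printoptions(precision=4,suppress=True)
s=state();print(s['t'],s['joints'],s['tcp_pos'],s['tcp_rot'],s['grip_width'],s['grip_force'],s['force'])
a,m=snap('wrist','p1.png')
p=np.array([.4996,-.0475,.022]);print(proj(m,p))
y=np.array([-.108,.994,0]);x=np.array([.994,.108,0])
for i,j in((1,1),(1,-1),(-1,-1),(-1,1)): print(proj(m,p+i*.0175*x+j*.051*y))
g=cv2.cvtColor(a,cv2.COLOR_RGB2GRAY);h=cv2.cvtColor(a,cv2.COLOR_RGB2HSV)
for r in range(60,270,4): print(r,''.join(('R' if (h[r,c,1]>110 and (h[r,c,0]<8 or h[r,c,0]>172)) else '.,-:+=*#'[min(7,int(g[r,c])//25)]) for c in range(170,345,2)))
E
```

```text
33.3 [ 0.067   0.1675 -0.1989  1.2094  0.0141 -1.6096] [0.4705 0.0365 0.1568] [[ 0.1055 -0.9944 -0.006 ]
 [-0.9943 -0.1056  0.0138]
 [-0.0143  0.0045 -0.9999]] 0.026481944301548512 79.59920883178711 [-0.0053  0.1044 -1.7294]
(np.float64(237.27631116103532), np.float64(100.41883670169506))
(np.float64(223.12903461991846), np.float64(146.94466632189807))
(np.float64(219.49347835183588), np.float64(49.61748719787093))
(np.float64(252.97970343959184), np.float64(49.42498039052231))
(np.float64(253.46222946194115), np.float64(146.8205988194422))
60 =========================+:+::+=========================================+,,:+++++++*****
64 ==========================:+::+:===========+=============================,.+++++++******
68 ==========================:+:+:============+============================:,,+++++++******
72 ==========================:+:++============+============================-,,+++++++*==***
76 ==========================:::::+===========+============================.,,+++++++=*****
80 ==========================::::::===========+============================.,,:+++++*******
8
[... 3665 characters left out ...]
+-R++:RR+:RRR+RRR.+:++:::::-.-+++++++++******====
244 +++,.=============#*####+:+++:.RR:::-:=+:R++:RR+:RR++RRR.-++++::::-.:+++=+++********====
248 +++-.,=============#....-++++...R:::-R::-R-+:RR+:RR++RRR.,++:+:.....:++++=***********===
252 ===+.,........,.........++++:...R:::-R:::R-::RR--RR++RR,..:++++,....,==*****************
256 =+++==============,,,,.::+:+-...R:::,R:::R-::RR--RR--RR...,++++:...,.+===**#************
260 :++==============.,,,,,:+++:..R.R----R::-R-::RR:-RR--RR....+++:+,,....+==******#********
264 :::===========+=,.....::+++:....R::--R-:-R-:-RR::RR-:RR....-:+:::.....,==******##*******
268 :::+=+===+=====+.....,+:+++.....R-::-R---R--:RR+:RR-:RR.....::::+,.....+=*******##****==
```

```bash
python3 - <<'E'
from h import *
np.set_printoptions(precision=2,suppress=True,linewidth=200)
s=state();m=optics.camera_model('wrist');a=cv2.imread('pics/p1.png');g=cv2.cvtColor(a,cv2.COLOR_BGR2GRAY).astype(float)
T=np.array(s['tcp_pos']);Rm=np.array(s['tcp_rot'])
for d in(-4,-2,0,2,4): print(d,proj(m,T+Rm@[(47.5+d)/1000,0,-.0444]),proj(m,T+Rm@[(47.5+d)/1000,.015,-.0444]),proj(m,T+Rm@[(47.5+d)/1000,-.015,-.0444]))
print('u 70-84',g[66:82,214:262].mean(0).astype(int));print('u 126-142',g[124:142,214:262].mean(0).astype(int))
print('v 140-158',g[138:158,232:250].mean(1).astype(int)); print('v 40-60',g[38:64,230:248].mean(1).astype(int))
h=cv2.cvtColor(a,cv2.COLOR_BGR2HSV);R=((h[...,1]>110)&((h[...,0]<8)|(h[...,0]>172)))
for r in (168,170,171,172,174,180,190,200,210,220): xs=np.nonzero(R[r,200:310])[0]+200; print(r,xs.min() if len(xs) else 0,xs.max() if len(xs) else 0)
E
```

```text
-4 (np.float64(256.2263760481003), np.float64(183.77526591397697)) (np.float64(284.9470520652517), np.float64(183.7899469171735)) (np.float64(227.50398098943487), np.float64(183.7754384322882))
-2 (np.float64(256.2279939881649), np.float64(180.06689866504206)) (np.float64(285.0742898073491), np.float64(180.08394998162194)) (np.float64(227.37996048765905), np.float64(180.06917039878158))
0 (np.float64(256.2296239989328), np.float64(176.32630545226783)) (np.float64(285.2020749183349), np.float64(176.34578862853735)) (np.float64(227.25541654427948), np.float64(176.3307336319185))
2 (np.float64(256.23126611246227), np.float64(172.55328844809918)) (np.float64(285.33039893694996), np.float64(172.57526665761722)) (np.float64(227.130357682953), np.float64(172.55993187928195))
4 (np.float64(256.2329203572302), np.float64(168.74765462675552)) (np.float64(285.4592528188619), np.float64(168.77219271847176)) (np.float64(227.00479300329073), np.float64(168.756573738703))
u 70-84 [141 141 141 141 140 143 144  86  85  42  90  99  98  97  98  97  97 107 125 139 140 141 140 141 140 139 140 139 140 140 139 140 140 140 138 132 131 131 131 130 131 129 122 130 141 140 140 140]
u 126-142 [140 140 139 139 140 139 140 140 131  94  72  60  98  96  96  96  96  97 105 123 135 138 137 138 137 138 138 138 137 137 137 137 137 137 133 129 128 128 128 128 130 134 134 132 136 139 139 138]
v 140-158 [130 133 134 136 136 136 133 133 134 137  83  94 129 126 136 137 136 137 136 136]
v 40-60 [141 141 140 141 140 141 141 141 140 140 140 141 132 112 100  61  54  86  90  88 105 129 137 134 133 134]
168 0 0
170 236 275
171 234 278
172 233 279
174 232 280
180 230 282
190 229 283
200 229 283
210 230 282
220 230 305
```

```bash
python3 - <<'E'
from h import *
np.set_printoptions(precision=2,suppress=True)
print(intool([.4968,-.0434,.006]),intool([.4968,-.0434,-.012]))
E
```

```text
[ 84.29 -18.57 149.51] [ 84.55 -18.66 167.51]
```

Request:
move_arm([
  [[45,-10,0],0,15],
  [[84,-19,0],0,15],
  [[84,-19,0],0,15],
  [[84,-19,40],0,15],
  [[84,-19,80],0,15],
  [[84,-19,110],0,15],
  [[84,-19,130],0,15],
  [[84,-19,140],0,15],
  [[84,-19,140],0,15],
  [[84,-19,140],0,15],
])

```text
t: 34.35
tcp_pos: [0.4975, -0.0439, 0.0165]
tcp_rot: [[0.104, -0.995, -0.005], [-0.994, -0.105, 0.014], [-0.014, 0.004, -1.0]]
force: [0.4, -0.7, -1.5]
grip_width: 0.0268
grip_force: 79.6
```

```bash
python3 - <<'E'
from h import *
np.set_printoptions(precision=4,suppress=True)
s=state();print(s['t'],s['tcp_pos'],s['grip_width'],s['grip_force'],s['force'],s['ft_torque'])
a,m=snap('wrist','p2.png')
T=np.array(s['tcp_pos']);Rm=np.array(s['tcp_rot'])
p=np.array([.4971,-.0459,.022]);y=np.array([-.108,.994,0]);x=np.array([.994,.108,0])
for i,j in((1,1),(1,-1),(-1,-1),(-1,1)): print(proj(m,p+i*.0175*x+j*.051*y))
print(proj(m,T+Rm@[.050,0,-.0444]))
g=cv2.cvtColor(a,cv2.COLOR_RGB2GRAY);h=cv2.cvtColor(a,cv2.COLOR_RGB2HSV)
for r in range(140,260,3): print(r,''.join(('R' if (h[r,c,1]>110 and (h[r,c,0]<8 or h[r,c,0]>172)) else '.,-:+=*#'[min(7,int(g[r,c])//25)]) for c in range(205,305,1)))
E
```

```text
34.35 [ 0.4975 -0.0439  0.0165] 0.026827006070141286 79.59665894508362 [ 0.3574 -0.7069 -1.5392] [-0.062  -0.0169  0.0197]
(np.float64(234.48835236723824), np.float64(285.7052536192245))
(np.float64(229.74015502320069), np.float64(153.81766389991947))
(np.float64(283.9937284472972), np.float64(153.6123730455244))
(np.float64(279.84566774635607), np.float64(285.47392758577723))
(np.float64(256.24712698300897), np.float64(171.56555067992073))
140 ====================================================================================================
143 ====================================================================================================
146 ====================================================================================================
149 ====================================================================================================
152 ======================++++=+++++==+=================================================================
155 ======================+::--:::::::::::::::::::::::::::::::::::::::::::::::::::-:====================
158 =====================
[... 2844 characters left out ...]
==*===+-R+===++:RRR+=+::-RRR+=++:RRRRR==:RRRRR..-+++++++++:+:+:+++:+:+
242 ===============++++++++:,..RRR-::::++-R+===++:RRR+++++-RRR+++:-RRRRR=+:RRRRR..,:++++++++:++:++++:::+
245 ==============++:+++++:-...RRR-::::::-RR-:::::RRR+=++:RRRR+++::RRRR+++:RRRR,...-++++++++:+++++++:+++
248 ====-........-+:++++++:.....RR-::::::-RR:+:::-RRR+*=+:RRRR+++:-RRRR+++:RRRRR....:++++++++:,.......,:
251 =+..........-++++++++:-.....RR-::::::-RR:+:+:-RRR:+:::RRRR+=+:-RRRR+=+:RRRR,....,:++++++++-.........
254 =..........-+++++++++:......RR-::::::-RR:::::-RRR:::::-RRR-----RRRR+=+:RRRR......-+++++++++-........
257 ..........,:++++++++:,......RRR-:::::-RR::::::RRR-::::RRRR-:::-RRRR----RRRR......,:++++++++:,.......
```

The set is centred over the pocket: columns 229–283 for the tool against 227–285 for the pocket. Pressing down.

Request:
move_arm([
  [[-1,0,6],0,15],
  [[-1,0,11],0,15],
  [[-1,0,15],0,15],
  [[-1,0,18],0,15],
  [[-1,0,21],0,15],
  [[-1,0,21],0,15],
])

```text
t: 35.0
tcp_pos: [0.4967, -0.0429, -0.0055]
tcp_rot: [[0.104, -0.995, -0.006], [-0.994, -0.104, 0.014], [-0.014, 0.004, -1.0]]
force: [1.7, 1.1, -2.0]
grip_width: 0.0268
grip_force: 79.6
```

Request:
move_arm([
  [[0,0,2],0,15],
  [[0,0,4],0,15],
  [[0,0,5],0,15],
  [[0,0,5],0,15],
])

```text
t: 35.4
tcp_pos: [0.4966, -0.0428, -0.0104]
tcp_rot: [[0.104, -0.995, -0.006], [-0.994, -0.104, 0.014], [-0.014, 0.004, -1.0]]
force: [2.2, -0.6, -2.5]
grip_width: 0.0264
grip_force: 79.5
```

Request:
move_arm([
  [[0,0,1],0,15],
  [[0,0,2],0,15],
  [[0,0,3],0,15],
  [[0,0,3],0,15],
])

```text
t: 35.8
tcp_pos: [0.4969, -0.0429, -0.0114]
tcp_rot: [[0.104, -0.995, -0.004], [-0.994, -0.104, 0.013], [-0.014, 0.003, -1.0]]
force: [-6.6, -0.2, 24.3]
grip_width: 0.0269
grip_force: 82.9
```

Request:
move_arm([
  [[0,0,0],0,44],
  [[0,0,0],0,44],
  [[0,0,0],0,44],
  [[0,0,0],0,44],
  [[0,0,-30],0,44],
  [[0,0,-40],0,0],
  [[0,0,-40],0,0],
  [[0,0,-40],0,0],
  [[0,0,-40],0,0],
  [[0,0,-40],0,0],
  [[0,0,-40],0,0],
  [[0,0,-40],0,0],
], grip_force=40)

```text
t: 37.0
tcp_pos: [0.4966, -0.0433, 0.0264]
tcp_rot: [[0.104, -0.995, -0.006], [-0.994, -0.104, 0.014], [-0.014, 0.005, -1.0]]
force: [-0.2, 0.2, -0.0]
grip_width: -0.0001
grip_force: 0.0
```

```bash
python3 - <<'E'
from h import *
np.set_printoptions(precision=4,suppress=True)
s=state();print(s['t'],s['tcp_pos'],s['grip_width'],s['force'])
a,m=snap('wrist','p3.png')
for z in (.032,.035,.045):
    h=cv2.cvtColor(a,cv2.COLOR_RGB2HSV);R=(((h[...,0]<8)|(h[...,0]>172))&(h[...,1]>110)&(h[...,2]>60)).astype(np.uint8)
    R=cv2.morphologyEx(R,cv2.MORPH_CLOSE,np.ones((15,15)))
    rows=[(r,np.nonzero(R[r,200:310])[0]) for r in (180,195,210,225)]
    print(z,[(r,x.min()+200,x.max()+200,np.linalg.norm(onz(m,x.min()+200,r,z)-onz(m,x.max()+201,r,z))*1000) for r,x in rows if len(x)])
ys=np.nonzero(R[:,240:270].any(1))[0];print(ys.min())
E
```

```text
37.0 [ 0.4966 -0.0433  0.0264] -0.00010540982187643715 [-0.1855  0.1961 -0.0216]
0.032 [(180, np.int64(234), np.int64(277), np.float64(29.268463953982465)), (195, np.int64(234), np.int64(277), np.float64(29.823229721680605)), (210, np.int64(234), np.int64(276), np.float64(29.71705761433005)), (225, np.int64(235), np.int64(276), np.float64(29.617560509334286))]
0.035 [(180, np.int64(234), np.int64(277), np.float64(28.765675904917003)), (195, np.int64(234), np.int64(277), np.float64(29.31091163378326)), (210, np.int64(234), np.int64(276), np.float64(29.206563403039432)), (225, np.int64(235), np.int64(276), np.float64(29.108775508181417))]
0.045 [(180, np.int64(234), np.int64(277), np.float64(27.089715741365403)), (195, np.int64(234), np.int64(277), np.float64(27.60318467412567)), (210, np.int64(234), np.int64(276), np.float64(27.50491603207081)), (225, np.int64(235), np.int64(276), np.float64(27.412825504338933))]
158
```

Request:
move_arm([
  [[0,0,15],0,0],
  [[0,0,22],0,0],
  [[0,0,26],0,0],
  [[0,0,28],0,0],
  [[0,0,28],0,0],
])

```text
t: 37.55
tcp_pos: [0.4966, -0.0429, -0.0013]
tcp_rot: [[0.104, -0.995, -0.006], [-0.994, -0.104, 0.014], [-0.014, 0.005, -1.0]]
force: [0.5, 0.3, -0.2]
grip_width: 0.0
grip_force: 0.0
```

Request:
move_arm([
  [[0,0,1.5],0,0],
  [[0,0,3],0,0],
  [[0,0,4],0,0],
  [[0,0,4],0,0],
])

```text
t: 37.95
tcp_pos: [0.4966, -0.0429, -0.0053]
tcp_rot: [[0.104, -0.995, -0.006], [-0.994, -0.104, 0.014], [-0.014, 0.004, -1.0]]
force: [-0.0, -0.3, 0.5]
grip_width: -0.0
grip_force: 0.0
```

Request:
move_arm([
  [[0,0,1],0,0],
  [[0,0,2],0,0],
  [[0,0,3],0,0],
  [[0,0,3],0,0],
])

```text
t: 38.35
tcp_pos: [0.4969, -0.0429, -0.0065]
tcp_rot: [[0.104, -0.995, -0.004], [-0.994, -0.104, 0.013], [-0.014, 0.003, -1.0]]
force: [-6.7, 0.9, 23.7]
grip_width: 0.0001
grip_force: 11.7
```

Request:
move_arm([
  [[0,0,-15],0,0],
  [[32,0,-15],0,0],
  [[32,0,-15],0,0],
  [[32,0,-6],0,0],
  [[32,0,-2],0,0],
  [[32,0,0],0,0],
  [[32,0,0],0,0],
])

```text
t: 39.05
tcp_pos: [0.4997, -0.0746, -0.0066]
tcp_rot: [[0.104, -0.995, -0.005], [-0.994, -0.104, 0.012], [-0.013, 0.003, -1.0]]
force: [-11.1, -2.3, 38.2]
grip_width: -0.0003
grip_force: 19.1
```

Request:
move_arm([
  [[0,0,-15],0,0],
  [[-45,0,-15],0,0],
  [[-64,0,-15],0,0],
  [[-64,0,-15],0,0],
  [[-64,0,-6],0,0],
  [[-64,0,-2],0,0],
  [[-64,0,0],0,0],
  [[-64,0,0],0,0],
])

```text
t: 39.85
tcp_pos: [0.493, -0.0112, -0.0066]
tcp_rot: [[0.103, -0.995, -0.006], [-0.995, -0.103, 0.015], [-0.015, 0.004, -1.0]]
force: [-9.5, 3.9, 29.0]
grip_width: 0.0001
grip_force: 15.0
```

Both ends and the centre are level under 24–38 N, so the tool is home. Retracting and doing a final check.

Request:
move_arm([
  [[0,0,-40],0,20],
  [[0,0,-90],0,20],
  [[0,0,-140],0,20],
  [[0,0,-160],0,20],
  [[0,0,-160],0,20],
  [[0,0,-160],0,20],
  [[0,0,-160],0,20],
])

```text
t: 40.55
tcp_pos: [0.4932, -0.0136, 0.1504]
tcp_rot: [[0.103, -0.995, -0.009], [-0.995, -0.103, 0.014], [-0.015, 0.007, -1.0]]
force: [0.1, 0.5, -0.3]
grip_width: 0.0202
grip_force: 0.0
```

```bash
python3 - <<'E'
from h import *
np.set_printoptions(precision=4,suppress=True)
s=state();print(s['t'],s['tcp_pos'],s['force'])
a,m=snap('wrist','f1.png');b,mb=snap('side','f2.png')
h=cv2.cvtColor(a,cv2.COLOR_RGB2HSV)
R=(((h[...,0]<8)|(h[...,0]>172))&(h[...,1]>110)&(h[...,2]>60)).astype(np.uint8)
n,l,st,ce=cv2.connectedComponentsWithStats(cv2.morphologyEx(R,cv2.MORPH_CLOSE,np.ones((15,15))))
for i in range(1,n):
    if st[i,4]>400:
        ys,xs=np.nonzero(l==i);P=np.array([onz(m,x,y,.033)[:2] for x,y in zip(xs,ys)]);print(st[i],cv2.minAreaRect((P*1000).astype(np.float32)))
old=cv2.imread('pics/d0.png').astype(int);D=np.abs(b[:,:,::-1].astype(int)-old).sum(2)
n,l,st,ce=cv2.connectedComponentsWithStats((D>60).astype(np.uint8))
for i in range(1,n):
    if st[i,4]>12: print(st[i])
E
```

```text
40.55 [ 0.4932 -0.0136  0.1504] [ 0.1429  0.5337 -0.3237]
[ 368    0   84  138 1532] ((347.6994323730469, -144.25299072265625), (146.6968536376953, 16.964733123779297), 72.35311889648438)
[ 241  110   28   85 2293] ((497.32684326171875, -43.7484016418457), (29.91021728515625, 92.84781646728516), 5.810661792755127)
[    0     0   118   311 19987]
[ 112    0   54  198 4338]
[ 173    0  127  181 7616]
[118   9   2  44  49]
[116  65   2  36  43]
[ 79 151  14   5  35]
[ 83 158  17   8  52]
[ 77 177   5   5  18]
[ 98 180  12  20  67]
[266 185   7  12  41]
[ 61 189   5   4  15]
[131 188  35  24 470]
[195 204  20  12 157]
[257 218  14  26 298]
[153 227   4  12  25]
[219 274  26  20 161]
[280 283  28  20 159]
```

```bash
python3 -c "
from station import workorder
print(workorder.job_done())"
```

```text
the job is handed in; nothing more can be done
None
```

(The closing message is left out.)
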